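Sort two lab-jack spindles by thread pitch in the gauge cradles

ROBOT

A 7-joint arm with a two-finger parallel gripper is mounted at the origin on a cart in front of the work surface, level with it; the furniture and walls round the work are solid. World frame = base frame: x ahead of the robot, y to its left, z up, the work surface at z = 0. Lengths are in m, angles in degrees, forces in N, time in s.
With the tool pointing down it reaches from about 0.35 to 0.9 m from the base axis. Payload 19.9 kg.
Tool frame: the origin (TCP) lies at the very end of the fingers, on their centre line; the grasp point (between the pads) lies 19 mm behind it; z points along the fingers, y is the line along which they close (so a half turn about z gives the same grasp; the last joint's range is limited). The gripper opens to 85 mm and grips with 20 to 120 N. Pads are 22 mm wide; open, the fingers measure 114 mm over their backs; the gripper's body (76 mm by 85 mm) begins 54 mm behind the grasp point. The pads swing forward as they close: fully open they stand 13 mm farther back than shut.
Start: joints at [-68.153, 23.915, -0.59, 92.452, 0.269, 63.638, -3.037], TCP at [0.256, 0.57, 0.231] pointing down, gripper open.
Joint ranges: [-161.28, 161.28], [-22.2, 115.67], [-73.04, 71.86], [3.21, 147.25], [-68.34, 248.33], [10.77, 114.83], [-161.83, 161.83]. Speed limits (degrees/s): [108.29, 108.29, 136.94, 136.94, 172.46, 172.46, 172.46].

INTERFACE

Orientations are given as a 3x3 rotation matrix whose columns are the frame's x, y, z axes.
In Python, from bench import * gives the robot as it stands. The module is installed in compiled form; this text tells all that it offers.
- The arm moves only by the tool arm_command, never from a script. Its argument "targets" is a list that holds one entry, the list of rows, each a list of 7 numbers: the opening in per cent of the stroke, from 0 (shut) to 100 (fully open), then the shift along the world's x, y, z in units of 30 mm (1.0 is 30 mm), then the turn, a rotation vector about the world's x, y, z in degrees. A call has exactly 10 rows; each row is the pose to reach, as a shift and turn from the pose commanded when the call began; what a row does not reach only later rows make up. A row lasts 1/8 s, in which the tool goes at most 62.5 mm and 10.7 degrees, less where a joint would pass 70% of its speed; a pose out of reach is approached as far as the arm can. A call with a gripper value outside its range is refused whole. The fingers move at their own pace and stop on an object; the grip force is fixed at half the most. Time passes only in rows, so rows that repeat a pose let the fingers close, or fill a call up. It gives the time, the measured TCP pose, the force, the opening and the grip force at its end, in the units of the state.
- state(): the state, without advancing time (a new reading comes with each control period).
- grab_frame(name): name is "scene" or "top" or "wrist"; returns a dict with "color" (480x640x3 uint8, blue, green, red), "z_map" (480x640 float32, m along the optical axis (not along the pixel's ray), 0 where there is no reading), "fx", "fy", "cx", "cy" (pixels), "R" (3x3) and "t" (3): a world point X has camera coordinates R X + t. Camera axes: x right, y down, z forward; pixel columns grow to the right and rows downward; lengths in m; the calibration is good to about 2 mm. A picture is of the moment at which its call begins.
- close_job(): hands the job in; it is judged then, once.
The state is a dict: "clock": time; "joint_positions": joint angles; "dq": joint speeds; "tau": joint torques, N m; "tcp_pos": TCP position; "orientation": TCP orientation; "force": force on the tool from outside, world axes, zero at the start; "wrist_torque": the same for the moment, N m; "grip_width": finger opening in m; "grasp_force": force on a finger pad.
Only numpy, scipy, OpenCV 4.12 (cv2) and the standard library are available. Lean on these libraries where they do the work, as an engineer would, in place of code of your own. Each camera call takes 0.05 s, during which the arm holds its last target. There are 200 camera calls.

TASK

The two loose jack spindles look alike but have different thread pitches: sort them by laying each, hexagonal end downhill, into the sloping gauge cradle whose notched plate matches its thread, so that the thread drops fully home between the notches and both plain ends lie down in their V rests. Lay them in rather than letting them fall, leave both there let go, and do not disturb the other things on the desk.

Things in the scene. Friction and masses are not known exactly. Their poses are not given: they have to be found in the camera images.
- coarse_spindle: Steel jack spindle, 162 mm long, 0.3-0.6 kg, lying level (axis 15 mm up). Origin: on the axis, mid of the shank's grip; x runs along the axis to the threaded end. Along x (mm): hexagon 30 across flats -64..-44, plain shank dia 20 -44..16, thread dia 30 16..68, plain journal dia 20 68..98. Coarse thread: pitch 10 mm, 5 deep, about 4 turns. Centre of mass near x = 8.
- coarse_spindle_tip (a point): Centre of the end face of the coarse spindle's plain journal, on the axis, 98 mm along x from its origin.
- fine_spindle: Steel jack spindle, 162 mm long, 0.3-0.6 kg, lying level (axis 15 mm up). Origin: on the axis, mid of the shank's grip; x runs along the axis to the threaded end. Along x (mm): hexagon 30 across flats -64..-44, plain shank dia 20 -44..16, thread dia 30 16..68, plain journal dia 20 68..98. Fine thread: pitch 6 mm, 3.5 deep, about 8 turns. Centre of mass near x = 8.
- fine_spindle_tip (a point): Centre of the end face of the fine spindle's plain journal, on the axis, 98 mm along x from its origin.
- coarse_cradle: Fixed gauge cradle, base 150 x 64 mm; a sole plate rises at 26 deg along its x (away from the robot), bearing a foot stop, two 90-deg V rests (42 wide, mouths 30, tops 1 mm above the seated axis) and between them a notched steel plate, 8 thick: three teeth, 10 mm pitch. Origin: centre of the base underside. The cradles differ in the notches only. A wrong thread rides up, tip 4 mm or more too high.
- coarse_cradle_seat (a point): Coarse spindle's origin when seated, hexagon on the foot stop (up to one pitch higher is fine). x up the slope along the axis, z square off the sole, y level. Along x (mm): stop below -64, rest -32..-24, bare sole 34 below the axis -24..24, notches 24..60, rest 79..89. Slippery (friction 0.15): lowered 2-6 mm uphill of here and let go, it slides down till the thread drops in.
- fine_cradle: Fixed gauge cradle, base 150 x 64 mm; a sole plate rises at 26 deg along its x (away from the robot), bearing a foot stop, two 90-deg V rests (42 wide, mouths 30, tops 1 mm above the seated axis) and between them a notched steel plate, 8 thick: six teeth, 6 mm pitch. Origin: centre of the base underside. The cradles differ in the notches only. A wrong thread rides up, tip 4 mm or more too high.
- fine_cradle_seat (a point): Fine spindle's origin when seated, hexagon on the foot stop (up to one pitch higher is fine). x up the slope along the axis, z square off the sole, y level. Along x (mm): stop below -64, rest -32..-24, bare sole 34 below the axis -24..24, notches 24..60, rest 79..89. Slippery (friction 0.15): lowered 2-6 mm uphill of here and let go, it slides down till the thread drops in.
- hex_key: Bystander: small L-shaped steel hex key lying flat, 20 x 65 x 4 mm; origin at the centre of its underside.
- cover_glass_box: Bystander: small clear flat box, 30 x 32 x 14 mm; origin at the centre of its underside.

How it is judged:
By the outcome, as a careful person would: the job done as asked, in the order asked, and still so for the second after the job is handed in, with the robot touching nothing.
It also fails if it takes over 48 s, if anything falls off the work surface, if the arm or the gripper's body presses on something with over 40 N, if the wrist force passes 120 N, or if a joint passes its speed limit or range.

## Working session

There is one attempt and no reset: what is moved stays moved. The work goes in short steps, Python scripts to look and compute and a tool call to move; the robot and the scene stay as the last step left them, time stands still between calls to the robot, and variables do not carry over. Pictures are saved under pics/ and viewed, at most 10 in all, crops included, and the job is handed in when it is done.

Besides the shell and the picture viewer there is one more tool, called after "Emit:" as a command line: name --argument value ..., lists and objects as JSON in quotes. arm_command: Moves the arm, as the interface text tells. Its arguments: {"type":"object","properties":{"targets":{"type":"array","items":{"type":"array","items":{"type":"array","items":{"type":"number"}}}}},"required":["targets"]}

```bash
mkdir -p pics; cat > h.py <<'E'
from bench import *
import numpy as np, cv2
def px2w(f,u,v,z=None):
    R,t=np.array(f["R"]),np.array(f["t"]).ravel()
    if z is None: z=f["z_map"][int(v),int(u)]
    return R.T@(np.array([(u-f["cx"])/f["fx"]*z,(v-f["cy"])/f["fy"]*z,z])-t)
def cloud(f):
    v,u=np.mgrid[:480,:640]; z=f["z_map"].astype(float)
    P=np.stack([(u-f["cx"])/f["fx"]*z,(v-f["cy"])/f["fy"]*z,z],-1)-np.array(f["t"]).ravel()
    P=P@np.array(f["R"]); P[z==0]=np.nan
    return P
E
python3 - <<'E'
from h import *
for n in("top","scene"):
    f=grab_frame(n); cv2.imwrite(f"pics/{n}.png",f["color"]); np.savez(f"{n}.npz",**f)
    print(n,f["fx"],np.round(f["R"],3).tolist(),np.round(f["t"],3).tolist())
s=state();print(s["clock"],np.round(s["orientation"],3).tolist(),s["force"],s["grip_width"])
E
```

```text
top 610.1553192040045 [[0.026, -1.0, 0.004], [-0.99, -0.026, -0.138], [0.138, -0.0, -0.99]] [-0.211, 0.561, 1.11]
scene 437.42274003466196 [[-0.819, -0.574, -0.006], [-0.427, 0.617, -0.662], [0.384, -0.539, -0.75]] [0.324, 0.414, 0.581]
0.1 [[-0.912, 0.41, -0.0], [0.41, 0.912, -0.001], [-0.0, -0.001, -1.0]] [ 0.06885041 -1.06264714 -0.54055908] 0.08534357772839377
```

View pics/top.png

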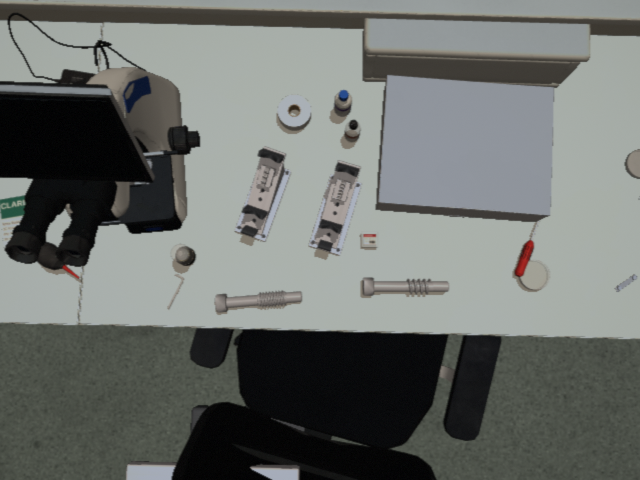

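View pics/scene.png

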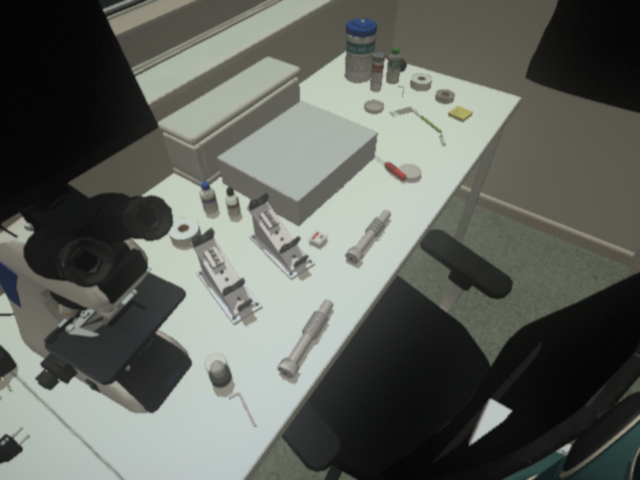

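The top view shows the left spindle (hexagon near 222,303, tip 300,297) with fine-looking thread. The right one (hexagon 368,287, tip 447,286) looks coarse. The cradles are at (262,195) and (336,207) and the glass box at (369,241). I'll enlarge and measure.

```bash
python3 - <<'E'
from h import *
f=dict(np.load("top.npz"))
c=cv2.resize(f["color"][140:320,200:460],None,fx=3,fy=3,interpolation=cv2.INTER_CUBIC);cv2.imwrite("pics/c.png",c)
P=cloud(f)
for n,(a,b) in dict(fh=(222,303),fs=(245,301),ft=(298,297),ch=(368,287),cs=(390,287),ct=(445,286)).items(): print(n,np.round(P[b,a],3))
# spindles: points 5..35mm in boxes
for n,(u0,u1,v0,v1) in dict(fine=(208,310,285,318),coarse=(355,455,272,300),Lc=(232,295,143,246),Rc=(305,365,156,262)).items():
    Q=P[v0:v1,u0:u1].reshape(-1,3);Q=Q[~np.isnan(Q[:,0])]
    Q=Q[(Q[:,2]>(.008))];Q=Q[Q[:,2]<.15]
    m=Q.mean(0);w,V=np.linalg.eigh(np.cov(Q[:,:2].T));d=V[:,1];s=(Q[:,:2]-m[:2])@d
    print(n,len(Q),np.round(m,4),"dir",np.round(d,3),np.degrees(np.arctan2(d[1],d[0])).round(1),"ends",np.round(m[:2]+d*s.min(),4),np.round(m[:2]+d*s.max(),4),Q[:,2].max().round(3))
E
```

```text
fh [ 0.449 -0.01   0.034]
fs [ 0.454 -0.052  0.027]
ft [ 0.464 -0.151  0.027]
ch [ 0.486 -0.282  0.031]
cs [ 0.487 -0.324  0.026]
ct [ 0.492 -0.427  0.029]
fine 1096 [ 0.4568 -0.0721  0.0248] dir [-0.108  0.994] 96.2 ends [ 0.466  -0.1562] [0.4484 0.005 ] 0.035
coarse 1082 [ 0.49   -0.348   0.0244] dir [-0.029  1.   ] 91.6 ends [ 0.4925 -0.4341] [ 0.4878 -0.2714] 0.037
Lc 2422 [ 0.6571 -0.0793  0.0525] dir [-0.944  0.33 ] 160.7 ends [ 0.7505 -0.112 ] [ 0.577  -0.0512] 0.122
Rc 2404 [ 0.6323 -0.2197  0.0512] dir [-0.973  0.231] 166.7 ends [ 0.7347 -0.2439] [ 0.5519 -0.2006] 0.121
```

View pics/c.png

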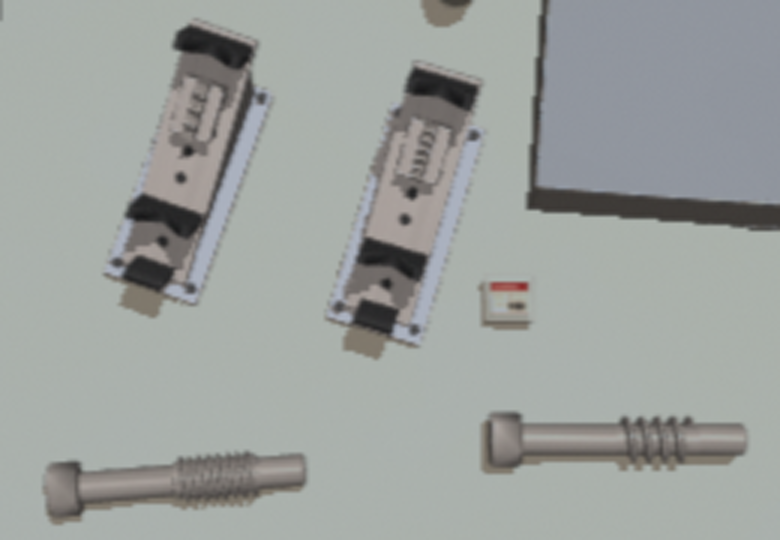

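The crop settles the threads: the left spindle is fine (8 close turns) and the right is coarse (4 turns). The left cradle's plate appears to have 3 teeth (crop 197,110) and the right's 6 (crop 422,150). That makes it a cross-over, which I'll confirm from the wrist camera. First I'll check the microscope's clearance for the swing.

```bash
python3 - <<'E'
from h import *
for n in("top","scene"):
    P=cloud(dict(np.load(n+".npz"))).reshape(-1,3);P=P[~np.isnan(P[:,0])]
    for y in np.arange(-.3,.7,.1):
        for z0,z1 in((.03,.15),(.15,.6)):
            Q=P[(P[:,1]>y)&(P[:,1]<y+.1)&(P[:,2]>z0)&(P[:,2]<z1)&(P[:,0]>.25)]
            if len(Q)>5:
                print(n,y.round(1),z0,"xmin",Q[:,0].min().round(3),"zmax",Q[:,2].max().round(2))
E
```

```text
top -0.3 0.03 xmin 0.478 zmax 0.15
top -0.3 0.15 xmin 0.895 zmax 0.28
top -0.2 0.03 xmin 0.455 zmax 0.12
top -0.2 0.15 xmin 0.901 zmax 0.28
top -0.1 0.03 xmin 0.439 zmax 0.12
top -0.1 0.15 xmin 0.901 zmax 0.28
top 0.0 0.03 xmin 0.439 zmax 0.13
top 0.0 0.15 xmin 0.476 zmax 0.6
top 0.1 0.03 xmin 0.58 zmax 0.15
top 0.1 0.15 xmin 0.475 zmax 0.6
top 0.2 0.03 xmin 0.496 zmax 0.07
top 0.2 0.15 xmin 0.902 zmax 0.28
top 0.3 0.03 xmin 0.506 zmax 0.09
top 0.3 0.15 xmin 0.902 zmax 0.28
top 0.4 0.03 xmin 0.962 zmax 0.09
scene -0.3 0.03 xmin 0.479 zmax 0.15
scene -0.3 0.15 xmin 0.898 zmax 0.38
scene -0.2 0.03 xmin 0.453 zmax 0.14
scene -0.2 0.15 xmin 0.902 zmax 0.27
scene -0.1 0.03 xmin 0.442 zmax 0.14
scene 0.0 0.03 xmin 0.441 zmax 0.14
scene 0.0 0.15 xmin 0.476 zmax 0.59
scene 0.1 0.03 xmin 0.581 zmax 0.15
scene 0.1 0.15 xmin 0.475 zmax 0.57
scene 0.2 0.03 xmin 0.643 zmax 0.15
scene 0.2 0.15 xmin 0.56 zmax 0.21
scene 0.3 0.03 xmin 0.703 zmax 0.04
```

Emit:
arm_command --targets '[[[100,0.3,-1.8,0.25,0,0,-6],[100,0.6,-3.6,0.5,0,0,-12],[100,0.9,-5.4,0.75,0,0,-18],[100,1.2,-7.2,1.0,0,0,-24],[100,1.5,-9.0,1.25,0,0,-30],[100,1.8,-10.8,1.5,0,0,-36],[100,2.1,-12.6,1.75,0,0,-42],[100,2.4,-14.4,2.0,0,0,-48],[100,2.8,-16.2,2.25,0,0,-54],[100,3.2,-18.0,2.5,0,0,-59.6]]]'

```text
clock: 1.35
tcp_pos: [0.3523, 0.0281, 0.3065]
orientation: [[-0.104, 0.995, 0.0], [0.995, 0.104, 0.001], [0.001, 0.0, -1.0]]
force: [2.0, 0.6, 0.5]
grip_width: 0.0854
grasp_force: 0.0
```

```bash
python3 - <<'E'
from h import *
f=grab_frame("wrist"); cv2.imwrite("pics/w1.png",f["color"]); np.savez("w1.npz",**f)
s=state();print(s["clock"],s["tcp_pos"],np.round(s["orientation"],3).tolist(),np.round(s["joint_positions"],1))
R=np.array(f["R"]);print((-R.T@np.array(f["t"]).ravel()).round(3),R[2].round(3))
for n in("top","scene"):
    P=cloud(dict(np.load(n+".npz"))).reshape(-1,3);P=P[~np.isnan(P[:,0])]
    for z0,z1 in((.05,.1),(.1,.2),(.2,.3),(.3,.6)):
        Q=P[(P[:,2]>z0)&(P[:,2]<z1)&(P[:,1]>-.04)&(P[:,0]>.3)&(P[:,0]<.6)]
        if len(Q):print(n,z0,Q[:,1].min(),Q[:,0].min(),len(Q))
E
```

```text
1.4 [0.35353534 0.02256879 0.30746311] [[-0.094, 0.996, 0.001], [0.996, 0.094, 0.001], [0.001, 0.002, -1.0]] [-40.9 -12.8  27.6 121.6   6.3  69.8 -10.7]
[0.345 0.099 0.448] [ 0.029 -0.279 -0.96 ]
top 0.05 0.052202811385394315 0.5203865028829413 436
top 0.1 0.04928603912332171 0.5638509804579919 279
top 0.2 0.05005000192358015 0.563361855735726 643
top 0.3 0.011698260349785335 0.47486874313800315 12299
scene 0.05 0.05340460355348255 0.5200648329588756 839
scene 0.1 0.05083913185002865 0.5596459767771503 1218
scene 0.2 0.05065306524414814 0.5602324923612858 1875
scene 0.3 0.013257333297499644 0.4753053366563813 28021
```

View pics/w1.png

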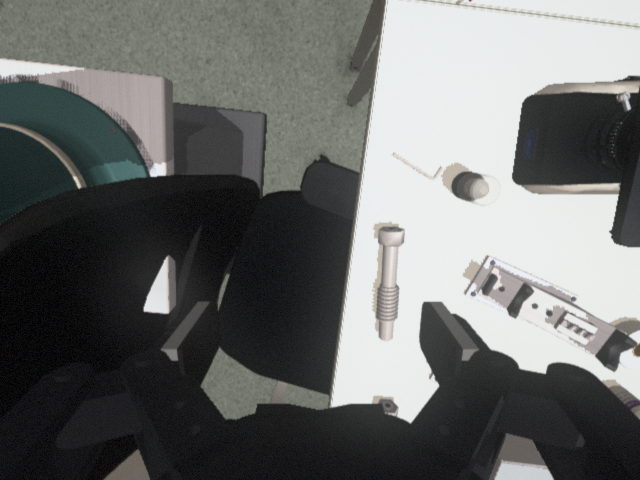

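The wrist view shows the fine spindle (hexagon 390,236, tip 387,337) and the left cradle, whose notch plate is near (577,323). The right cradle is out of view, so I'll move to where both cradles show. The arm goes −y first to clear the eyepieces.

Emit:
arm_command --targets '[[[100,0,-1.5,0.2,0,0,0],[100,0.2,-3.2,0.4,0,0,0],[100,1.2,-4.6,0.5,0,0,0],[100,2.6,-5.6,0.5,0,0,0],[100,4,-6.3,0.5,0,0,0],[100,4,-6.3,0.5,0,0,0],[100,4,-6.3,0.5,0,0,0],[100,4,-6.3,0.5,0,0,0],[100,4,-6.3,0.5,0,0,0],[100,4,-6.3,0.5,0,0,0]]]'

```text
clock: 2.65
tcp_pos: [0.4723, -0.1589, 0.3216]
orientation: [[-0.108, 0.994, 0.001], [0.994, 0.108, 0.001], [0.001, 0.001, -1.0]]
force: [0.2, -0.7, -0.6]
grip_width: 0.0853
grasp_force: 0.0
```

```bash
python3 - <<'E'
from h import *
f=grab_frame("wrist"); c=cv2.resize(f["color"][60:360,290:640],None,fx=2,fy=2,interpolation=cv2.INTER_CUBIC);cv2.imwrite("pics/w2.png",c); np.savez("w2.npz",**f)
s=state();print(s["clock"],s["tcp_pos"],np.round(s["orientation"],3).tolist(),np.round(s["joint_positions"],1))
E
```

```text
2.7 [ 0.47233911 -0.15888841  0.32155104] [[-0.108, 0.994, 0.001], [0.994, 0.108, 0.001], [0.001, 0.001, -1.0]] [-32.8   8.5  53.5 104.7  -7.3  70.3  29.1]
```

View pics/w2.png

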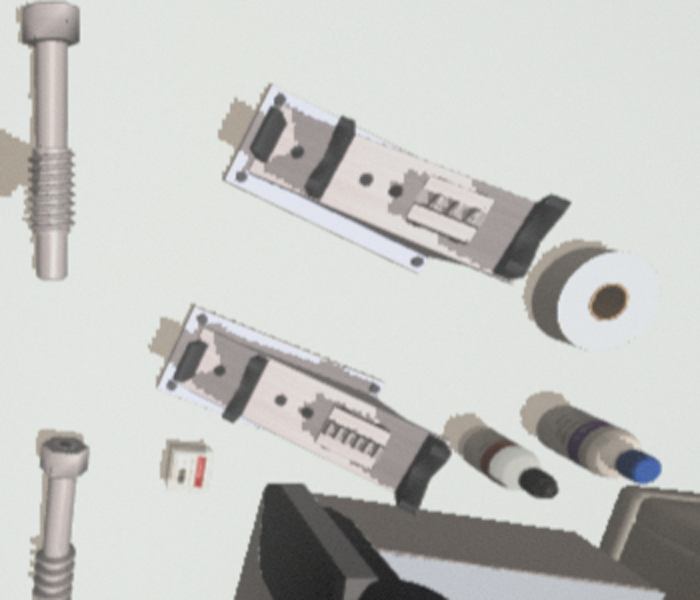

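The wrist view settles the plates: the upper (left) cradle has 3 teeth (crop 450,207), so it is coarse. The lower (right) cradle has about 6 close teeth (crop 355,437), so it is fine. I'll fit the cradle frames from the depth.

```bash
cat > fit.py <<'E'
from h import *
def fit(P,box,patch,verbose=True):
    u0,u1,v0,v1=patch;Q=P[v0:v1,u0:u1].reshape(-1,3);Q=Q[~np.isnan(Q[:,0])]
    u0,u1,v0,v1=box;A=P[v0:v1,u0:u1].reshape(-1,3);A=A[~np.isnan(A[:,0])&(A[:,2]>.008)]
    for i in range(6):
        c=np.median(Q,0);n=np.linalg.svd(Q-Q.mean(0),full_matrices=False)[2][2];c=Q.mean(0)
        if n[2]<0:n=-n
        d=(A-c)@n;Q=A[abs(d)<.0025]
    slope=np.degrees(np.arccos(n[2]));g=-n[:2]/np.linalg.norm(n[:2]);yawp=np.degrees(np.arctan2(g[1],g[0]))
    d=(A-c)@n
    T=A[(d>.031)&(d<.039)]
    s=T[:,:2]@g; s0=np.median(A[:,:2]@g)
    lo,hi=T[s<s0],T[s>s0]
    ax=np.r_[g*np.cos(np.radians(26)),np.sin(np.radians(26))]
    def box_c(X,c0):
        # centre of extents along ax and lateral
        l=np.array([-ax[1],ax[0],0]);l/=np.linalg.norm(l)
        r=[]
        for e in(ax,l):
            q=(X-c0)@e;a,b=np.percentile(q,2),np.percentile(q,98);r+=[a,b]
        return r,c0+ax*(r[0]+r[1])/2+l*(r[2]+r[3])/2
    m=A.mean(0)
    rl,cl=box_c(lo,m);rh,ch=box_c(hi,m)
    y=ch-cl
    print("slope",slope.round(1),"yaw plane",yawp.round(1),"yaw rests",np.degrees(np.arctan2(y[1],y[0])).round(1),"dist",np.linalg.norm(y[:2]).round(4),"n",len(Q),len(lo),len(hi))
    print(" lo ext",np.round(rl,3),"hi ext",np.round(rh,3))
    # heights: axis = sole+34mm ; project
    def up(p): p=p.copy();p[2]=c[2]+(0.034-(p[:2]-c[:2])@n[:2])/n[2]; return p
    print(" rest lo on axis",up(cl).round(4)," rest hi",up(ch).round(4))
    return up(cl),up(ch)
E
python3 - <<'E'
from fit import *
f=dict(np.load("w2.npz"));P=cloud(f)
fit(P,(400,580,98,205),(463,495,143,167))
fit(P,(367,518,208,318),(422,450,243,269))
f=dict(np.load("top.npz"));P=cloud(f)
fit(P,(232,290,145,246),(252,265,186,206))
fit(P,(305,365,158,260),(324,342,202,220))
f=dict(np.load("w2.npz"));P=cloud(f)
for u,v in((290+50,60+15),(290+50,60+20),(290+52,60+55),(290+52,60+135)): print(P[v-0,min(u,639)])
# spindle fine in w2 : crop (20-80,0-285)
Q=P[60:205,295:332].reshape(-1,3);Q=Q[(Q[:,2]>.012)&(Q[:,2]<.06)]
m=Q.mean(0);w,V=np.linalg.eigh(np.cov(Q[:,:2].T));d=V[:,1];s=(Q[:,:2]-m[:2])@d
print("fine",m,d,m[:2]+d*s.min(),m[:2]+d*s.max())
for u,v in ((225+74//2,0),): pass
E
```

```text
slope 26.0 yaw plane -17.6 yaw rests -17.9 dist 0.1178 n 3887 253 240
 lo ext [-0.089 -0.042 -0.019  0.022] hi ext [ 0.061  0.07  -0.02   0.021]
 rest lo on axis [ 0.6104 -0.0615  0.0603]  rest hi [ 0.7225 -0.0977  0.1178]
slope 51.3 yaw plane -94.1 yaw rests -120.9 dist 0.0078 n 676 42 30
 lo ext [0.    0.014 0.059 0.074] hi ext [0.013 0.017 0.059 0.067]
 rest lo on axis [ 0.6952 -0.2315  0.1182]  rest hi [ 0.6912 -0.2383  0.127 ]
slope 27.6 yaw plane -20.6 yaw rests -18.6 dist 0.1183 n 895 107 39
 lo ext [-0.08  -0.032 -0.019  0.022] hi ext [ 0.071  0.081 -0.015  0.026]
 rest lo on axis [ 0.6107 -0.0604  0.0616]  rest hi [ 0.7229 -0.098   0.1233]
slope 27.3 yaw plane -22.2 yaw rests -16.5 dist 0.1175 n 934 96 49
 lo ext [-0.077 -0.028 -0.023  0.017] hi ext [ 0.071  0.084 -0.011  0.029]
 rest lo on axis [ 0.5876 -0.2043  0.0621]  rest hi [ 0.7002 -0.2377  0.1225]
[ 0.48075476 -0.00163378 -0.00128729]
[ 0.48145705 -0.00729229 -0.00110443]
[ 0.4891841  -0.04749426 -0.00233554]
[ 0.5021844  -0.14929981 -0.00234355]
fine [ 0.45726886 -0.06767331  0.02363932] [-0.11033509  0.99389445] [ 0.46714607 -0.15664685] [0.44924068 0.00464426]
```

```bash
cat > fit2.py <<'E'
from h import *
def fit(P,box,a,b,yaw0):
    "axis frame from depth: a,b = two pixels on bare sole"
    u0,u1,v0,v1=box;A=P[v0:v1,u0:u1].reshape(-1,3);A=A[~np.isnan(A[:,0])&(A[:,2]>.008)]
    c=(P[a[1],a[0]]+P[b[1],b[0]])/2; yaw=yaw0
    t=np.radians(26)
    for i in range(5):
        g=np.array([np.cos(yaw),np.sin(yaw)]);ax=np.r_[g*np.cos(t),np.sin(t)];n=np.r_[-g*np.sin(t),np.cos(t)];l=np.array([-g[1],g[0],0])
        d=(A-c)@n; c=c+n*np.median(d[abs(d)<.003])
        S=A[abs(d)<.003]; T=A[(d>.0315)&(d<.038)];x=(T-c)@ax;y=(T-c)@l
        h=T[x>x.max()-.014]; hx=(h-c)@ax; hy=(h-c)@l
        xt=np.percentile(hx,[2,98]).mean()-.084   # seat x in c-frame
        L=T[abs(x-xt+.028)<.008]; lx=(L-c)@ax; ly=(L-c)@l
        yh=np.percentile(hy,[2,98]).mean(); yl=np.percentile(ly,[2,98]).mean()
        yaw+=(yh-yl)/.112/np.cos(t)
    print("yaw",np.degrees(yaw).round(2),"hi",np.percentile(hx-xt,[2,98]).round(4),np.percentile(hy,[2,98]).round(4),"lo",np.percentile(lx-xt,[2,98]).round(4),np.percentile(ly,[2,98]).round(4),len(h),len(L))
    xs=x-xt; st=xs[xs<-.05]; print(" stop x",st.max().round(4) if len(st) else None)
    seat=c+ax*xt+n*.034+l*(yh+(yl-yh)*84/112)
    print(" seat",seat.round(4)); return seat,yaw
E
python3 - <<'E'
from fit2 import *
y=np.radians(-17.5)
P=cloud(dict(np.load("w2.npz")))
fit(P,(400,580,98,205),(480,155),(470,150),y)
fit(P,(367,518,208,318),(434,258),(428,252),y)
P=cloud(dict(np.load("top.npz")))
fit(P,(232,290,145,246),(258,196),(261,190),y)
fit(P,(305,365,158,260),(333,211),(337,207),y)
E
```

```text
yaw -17.84 hi [0.0791 0.0889] [-0.0192  0.0221] lo [-0.0316 -0.0238] [-0.0192  0.0221] 225 140
 stop x -0.0653
 seat [ 0.6379 -0.0705  0.0744]
yaw -15.54 hi [0.079 0.089] [-0.0271  0.0145] lo [-0.0318 -0.0239] [-0.0269  0.0143] 180 103
 stop x -0.0658
 seat [ 0.615  -0.2127  0.0746]
yaw -18.01 hi [0.0789 0.0891] [-0.0233  0.0175] lo [-0.0319 -0.0226] [-0.0239  0.0181] 53 44
 stop x -0.064
 seat [ 0.638  -0.0699  0.0762]
yaw -15.58 hi [0.0791 0.0889] [-0.021   0.0199] lo [-0.0323 -0.0235] [-0.021   0.0199] 58 46
 stop x -0.0656
 seat [ 0.6148 -0.2123  0.0766]
```

Both cameras agree: coarse seat (0.638,−0.0705,0.076) at yaw −17.9°, and fine seat (0.615,−0.2125,0.076) at yaw −15.55°. The fine spindle's origin is (0.4563,−0.059) at yaw −83.7°. I'll go for the fine spindle, tilting 12° to stay clear of the eyepieces.

Emit:
arm_command --targets '[[[100,-0.1,0.6,-1.8,2.4,0.3,0],[100,-0.2,1.2,-3.6,6,0.6,0],[100,-0.3,1.8,-5.4,9,1,0],[100,-0.4,2.6,-7.2,11.9,1.3,0],[100,-0.53,3.3,-8.8,11.9,1.3,0],[100,-0.53,3.3,-9.6,11.9,1.3,0],[100,-0.53,3.3,-10.2,11.9,1.3,0],[100,-0.53,3.3,-10.55,11.9,1.3,0],[100,-0.53,3.3,-10.55,11.9,1.3,0],[70,-0.53,3.3,-10.55,11.9,1.3,0]]]'

```text
clock: 3.95
tcp_pos: [0.457, -0.0602, 0.0055]
orientation: [[-0.105, 0.994, -0.021], [0.973, 0.107, 0.206], [0.207, 0.001, -0.978]]
force: [0.5, 0.7, 0.6]
grip_width: 0.0697
grasp_force: 0.0
```

```bash
python3 - <<'E'
from h import *
f=grab_frame("wrist"); cv2.imwrite("pics/w3.png",f["color"]); np.savez("w3.npz",**f)
s=state();print(s["clock"],s["tcp_pos"],np.round(s["orientation"],3).tolist(),np.round(s["joint_positions"],1),s["force"])
E
```

```text
4.0 [ 0.45699727 -0.060146    0.00545502] [[-0.105, 0.994, -0.021], [0.973, 0.108, 0.206], [0.207, 0.001, -0.978]] [-15.7  35.4  32.8 121.9 -47.4  42.2  58.9] [0.273418   0.92697269 0.06521379]
```

View pics/w3.png

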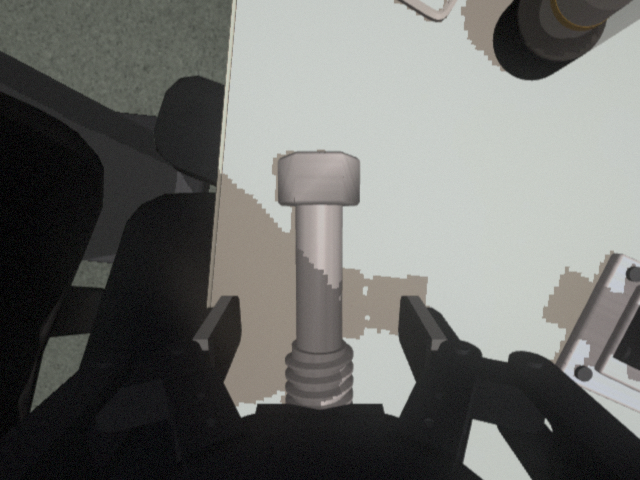

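The shank (320) sits midway between the fingers (about 220 and 425), with the pads just before the thread. Closing and lifting.

Emit:
arm_command --targets '[[[0,0,0,0,0,0,0],[0,0,0,0,0,0,0],[0,0,0,0,0,0,0],[0,0,0,0,0,0,0],[0,0,0,0,0,0,0],[0,0,0,0,0,0,0],[0,0,0,0.2,0,0,0],[0,0,0,1,0,0,0],[0,0,-0.3,2.4,0,0,0],[0,0,-0.8,4,0,0,0]]]'

```text
clock: 5.25
tcp_pos: [0.4558, -0.084, 0.1258]
orientation: [[-0.105, 0.994, -0.024], [0.973, 0.108, 0.206], [0.207, -0.002, -0.978]]
force: [1.0, -0.4, -3.4]
grip_width: 0.0179
grasp_force: 60.0
```

```bash
python3 - <<'E'
from h import *
f=grab_frame("wrist"); np.savez("w4.npz",**f)
s=state();p=s["tcp_pos"];O=np.array(s["orientation"]);print(s["clock"],p,np.round(O,4).tolist(),np.round(s["joint_positions"],1),s["force"],s["grip_width"],s["grasp_force"])
cv2.imwrite("pics/w4.png",f["color"])
P=cloud(f);Q=P[100:350,270:370].reshape(-1,3);Q=Q[~np.isnan(Q[:,0])];L=(Q-p)@O  # tool coords
L=L[(abs(L[:,1])<.02)&(abs(L[:,2])<.06)]
print("toolx max(hex end)",np.percentile(L[:,0],[98,99.5]))
for a in np.arange(.005,.075,.005):
    M=L[(L[:,0]>a)&(L[:,0]<a+.005)]
    if len(M):print(a.round(3),len(M),"y",M[:,1].min().round(4),M[:,1].max().round(4),"ztop",np.percentile(M[:,2],3).round(4))
E
```

```text
5.3 [ 0.45796172 -0.08733282  0.13110107] [[-0.1035, 0.9945, -0.0173], [0.9732, 0.1049, 0.2048], [0.2055, 0.0044, -0.9787]] [-21.9  23.2  43.8 118.3 -33.1  54.8  48.1] [ 6.59014296 -8.36496118  5.19867331] 0.017900360002540562 60.40286935211043
toolx max(hex end) [0.06913844 0.07052872]
0.005 1192 y -0.02 0.0195 ztop -0.0336
0.01 2685 y -0.0189 0.0152 ztop -0.0445
0.015 620 y -0.018 0.0144 ztop -0.0392
0.02 575 y -0.0121 0.0076 ztop -0.01
0.025 584 y -0.0121 0.0074 ztop -0.0091
0.03 592 y -0.012 0.0074 ztop -0.0082
0.035 586 y -0.012 0.0073 ztop -0.0072
0.04 604 y -0.012 0.0073 ztop -0.006
0.045 638 y -0.0192 0.015 ztop -0.0049
0.05 904 y -0.0193 0.015 ztop -0.0088
0.055 1082 y -0.0192 0.0149 ztop -0.0084
0.06 1107 y -0.0196 0.0149 ztop -0.0075
0.065 1047 y -0.0196 0.0148 ztop -0.0064
0.07 149 y -0.0129 0.008 ztop -0.0052
```

Grip is good: 60 N, axis 9.7 mm behind the TCP, sx ≈ +3 mm, and the lifted pose matches the plan. Next I'll compute the placing moves and check the grey box.

```bash
cat > plan.py <<'E'
from h import *
from scipy.spatial.transform import Rotation as Rt
def frame(yaw,pitch):
    return Rt.from_euler('ZY',[yaw,-pitch],degrees=True).as_matrix()
def plan(O_g,tcp_g,sp_origin,sp_yaw,seat,yaw,offs,cmd_p,cmd_O):
    "tcp shift (units of 30 mm) and turn from cmd pose for seat offsets (x,n) in mm"
    S0=frame(sp_yaw,0);S1=frame(yaw,26)
    rel=S0.T@(np.array(tcp_g)-sp_origin); RO=S1@S0.T@O_g
    print("rel",rel.round(4),"turn",Rt.from_matrix(RO@cmd_O.T).as_rotvec(degrees=True).round(2))
    for x,n in offs:
        p=np.array(seat)+S1@(rel+np.array([x,0,n])/1000)
        print((x,n),p.round(4),((p-cmd_p)/.03).round(2))
E
python3 - <<'E'
from plan import *
s=state();print(s["tcp_pos"],s["clock"],np.round(s["orientation"],4).tolist())
O=np.array([[-0.105,0.994,-0.021],[0.973,0.108,0.206],[0.207,0.001,-0.978]]);O=Rt.from_matrix(O).as_matrix()
cp=np.array([0.457,-0.0602,0.0055])+np.array([0,-.8,4])*.03
plan(O,[0.457,-0.0602,0.0055],[.4563,-.059,.015],-83.7,[.615,-.2125,.076],-15.55,[(4,60),(4,30),(4,8),(4,4),(4,2),(4,0)],cp,O)
P=cloud(dict(np.load("top.npz"))).reshape(-1,3);Q=P[(P[:,2]>.05)&(P[:,1]<-.26)&(P[:,0]>.5)&(P[:,0]<.85)]
print("box",np.percentile(Q[:,1],99.5),np.percentile(Q[:,0],.5),np.percentile(Q[:,2],99))
E
```

```text
[ 0.45796172 -0.08733282  0.13110107] 5.3 [[-0.1035, 0.9945, -0.0173], [0.9732, 0.1049, 0.2048], [0.2055, 0.0044, -0.9787]]
rel [ 0.0013  0.0006 -0.0095] turn [-21.01 -17.86  66.92]
(4, 60) [ 0.5984 -0.2073  0.1237] [ 4.71 -4.1  -0.06]
(4, 30) [ 0.6111 -0.2108  0.0967] [ 5.14 -4.22 -0.96]
(4, 8) [ 0.6203 -0.2134  0.077 ] [ 5.44 -4.31 -1.62]
(4, 4) [ 0.622  -0.2139  0.0734] [ 5.5  -4.32 -1.74]
(4, 2) [ 0.6229 -0.2141  0.0716] [ 5.53 -4.33 -1.8 ]
(4, 0) [ 0.6237 -0.2143  0.0698] [ 5.56 -4.34 -1.86]
box -0.29820675820195286 0.6247538489063843 0.08887582049773418
```

Emit:
arm_command --targets '[[[0,0.2,-0.6,0.8,-2.6,-2.2,8.4],[0,0.6,-1.2,1.5,-5.2,-4.5,16.7],[0,1.2,-1.8,1.8,-7.9,-6.7,25.1],[0,1.9,-2.4,1.8,-10.5,-8.9,33.5],[0,2.7,-3.0,1.6,-13.1,-11.2,41.8],[0,3.5,-3.5,1.3,-15.8,-13.4,50.2],[0,4.2,-3.9,0.8,-18.4,-15.6,58.6],[0,4.7,-4.1,0.2,-21.0,-17.9,66.9],[0,4.71,-4.1,-0.06,-21.0,-17.9,66.9],[0,4.71,-4.1,-0.06,-21.0,-17.9,66.9]]]'

```text
clock: 6.55
tcp_pos: [0.597, -0.2069, 0.1226]
orientation: [[-0.933, 0.274, 0.232], [0.266, 0.962, -0.064], [-0.241, 0.002, -0.971]]
force: [0.2, 0.8, -3.9]
grip_width: 0.0182
grasp_force: 60.3
```

```bash
python3 - <<'E'
from h import *
f=grab_frame("top"); g=grab_frame("wrist")
s=state();print(s["clock"],s["tcp_pos"],np.round(s["orientation"],4).tolist(),np.round(s["joint_positions"],1),s["force"],s["grip_width"],s["grasp_force"])
a=cv2.resize(f["color"][120:320,270:430],None,fx=2.4,fy=2.4);b=g["color"]
h=480;cv2.imwrite("pics/p1.png",np.hstack([a,cv2.resize(b,(400,480))[:, :]])[:, :800])
E
```

```text
6.65 [ 0.59775506 -0.20691526  0.12351861] [[-0.9334, 0.2723, 0.2338], [0.2646, 0.9622, -0.0643], [-0.2424, 0.0018, -0.9702]] [ -6.1  27.8  28.7 108.6 -24.3  34.7 110.9] [-0.03415713  0.35789645 -4.09492409] 0.01785069921288577 60.338540046068374
```

View pics/p1.png

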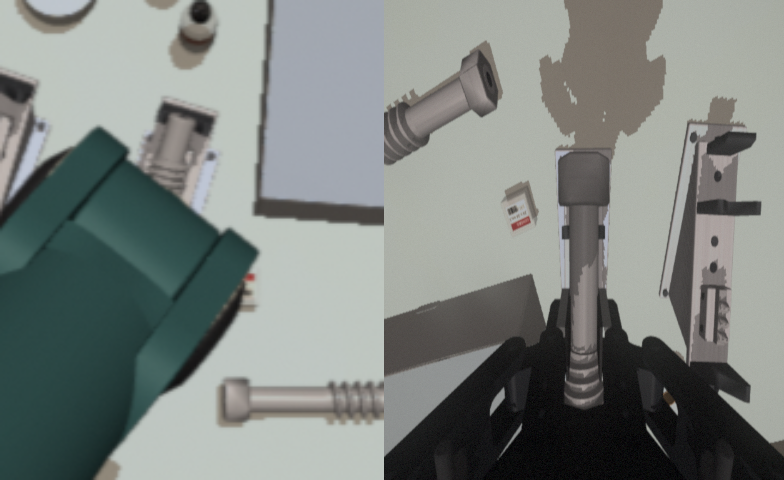

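Picture shows the spindle centred over the right (fine) cradle, hexagon downhill, with the glass box clear. Lowering along the normal.

Emit:
arm_command --targets '[[[0,0.12,-0.03,-0.26,0,0,0],[0,0.25,-0.07,-0.55,0,0,0],[0,0.37,-0.1,-0.8,0,0,0],[0,0.5,-0.14,-1.05,0,0,0],[0,0.6,-0.17,-1.27,0,0,0],[0,0.68,-0.19,-1.45,0,0,0],[0,0.74,-0.21,-1.58,0,0,0],[0,0.78,-0.22,-1.65,0,0,0],[0,0.78,-0.22,-1.65,0,0,0],[0,0.78,-0.22,-1.65,0,0,0]]]'

```text
clock: 7.9
tcp_pos: [0.6213, -0.2137, 0.0737]
orientation: [[-0.934, 0.27, 0.234], [0.262, 0.963, -0.064], [-0.243, 0.001, -0.97]]
force: [-0.5, -0.3, -4.3]
grip_width: 0.0181
grasp_force: 60.4
```

```bash
python3 - <<'E'
from h import *
s=state();print(s["clock"],s["tcp_pos"],np.round(s["orientation"],4).tolist(),s["force"],s["wrist_torque"],s["grip_width"],s["grasp_force"])
f=grab_frame("scene");np.savez("s2.npz",**f)
g=grab_frame("wrist")
cv2.imwrite("pics/p2.png",np.hstack([cv2.resize(f["color"][170:300,180:340],(480,390)),cv2.resize(g["color"][120:430,200:456],(320,390))]))
E
```

```text
7.9 [ 0.62128652 -0.21366029  0.07366966] [[-0.9339, 0.2702, 0.2343], [0.2624, 0.9628, -0.0645], [-0.243, 0.0013, -0.97]] [-0.46077309 -0.27325488 -4.26464923] [0.10615339 0.45618503 0.03238868] 0.018105637253343222 60.38386016574805
```

View pics/p2.png

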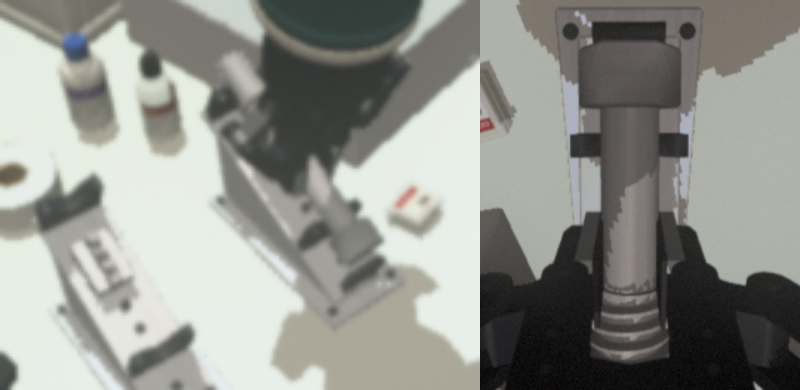

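The spindle is aligned, just above the rests and free of contact (the 4 N is its weight). Lowering by small steps.

Emit:
arm_command --targets '[[[0,0.01,0,-0.01,0,0,0],[0,0.01,0,-0.02,0,0,0],[0,0.02,0,-0.03,0,0,0],[0,0.02,0,-0.04,0,0,0],[0,0.02,-0.01,-0.05,0,0,0],[0,0.03,-0.01,-0.06,0,0,0],[0,0.03,-0.01,-0.07,0,0,0],[0,0.03,-0.01,-0.075,0,0,0],[0,0.03,-0.01,-0.075,0,0,0],[0,0.03,-0.01,-0.075,0,0,0]]]'

```text
clock: 9.25
tcp_pos: [0.6221, -0.2139, 0.0712]
orientation: [[-0.934, 0.27, 0.234], [0.262, 0.963, -0.064], [-0.243, 0.001, -0.97]]
force: [0.7, -0.1, -3.3]
grip_width: 0.0181
grasp_force: 60.4
```

Emit:
arm_command --targets '[[[0,0.005,0,-0.01,0,0,0],[0,0.01,0,-0.015,0,0,0],[0,0.01,0,-0.02,0,0,0],[0,0.01,0,-0.025,0,0,0],[0,0.015,0,-0.03,0,0,0],[0,0.015,0,-0.035,0,0,0],[0,0.02,0,-0.04,0,0,0],[0,0.02,0,-0.04,0,0,0],[0,0.02,0,-0.04,0,0,0],[0,0.02,0,-0.04,0,0,0]]]'

```text
clock: 10.5
tcp_pos: [0.6227, -0.214, 0.0701]
orientation: [[-0.934, 0.27, 0.234], [0.263, 0.963, -0.064], [-0.243, 0.001, -0.97]]
force: [-5.0, 1.5, 3.0]
grip_width: 0.0177
grasp_force: 62.9
```

Contact: about 9 N along the normal. Opening to let it slide home.

Emit:
arm_command --targets '[[[26,0,0,0,0,0,0],[32,0,0,0,0,0,0],[45,0,0,0,0,0,0],[60,0,0,0,0,0,0],[60,0,0,0,0,0,0],[60,-0.1,0.03,0.4,0,0,0],[60,-0.3,0.08,1.2,0,0,0],[60,-0.6,0.16,2.4,0,0,0],[60,-0.9,0.24,3.7,0,0,0],[60,-1.3,0.3,5.0,0,0,0]]]'

```text
clock: 11.75
tcp_pos: [0.5832, -0.2049, 0.222]
orientation: [[-0.934, 0.27, 0.235], [0.263, 0.963, -0.064], [-0.243, 0.001, -0.97]]
force: [0.4, -0.1, 1.2]
grip_width: 0.0511
grasp_force: 0.0
```

```bash
python3 - <<'E'
from h import *
g=grab_frame("wrist");np.savez("w5.npz",**g)
f=grab_frame("scene");np.savez("s3.npz",**f)
s=state();print(s["clock"],s["tcp_pos"],s["force"],s["grip_width"],np.round(s["joint_positions"],1))
cv2.imwrite("pics/p3.png",np.hstack([cv2.resize(f["color"][170:300,180:340],(400,325)),cv2.resize(g["color"],(400,325))]))
# heights in seat frame
c,t=np.radians(-15.55),np.radians(26)
gg=np.array([np.cos(c),np.sin(c)]);ax=np.r_[gg*np.cos(t),np.sin(t)];n=np.r_[-gg*np.sin(t),np.cos(t)];l=np.array([-gg[1],gg[0],0])
seat=np.array([.615,-.2125,.0755])
for k,F in(("w",g),("s",f)):
    L=(cloud(F).reshape(-1,3)-seat);L=np.c_[L@ax,L@l,L@n]
    for a in range(-66,105,6):
        M=L[(abs(L[:,0]-a/1e3)<.003)&(abs(L[:,1])<.006)&(L[:,2]<.03)]
        if len(M)>3:print(k,a,len(M),"ntop",np.percentile(M[:,2]*1e3,90).round(1),end=" | ")
    print()
    M=L[(abs(L[:,1])<.008)&(L[:,2]>.003)&(L[:,2]<.025)];print("x ext",np.percentile(M[:,0],[1,99]).round(4))
E
```

```text
11.85 [ 0.58427952 -0.20576387  0.22488951] [ 0.80417286 -0.93818544 -0.12793704] 0.05142805576391545 [-11.6  18.9  34.6 106.1 -17.   44.8 105.2]
w -66 42 ntop 13.9 | w -60 111 ntop 15.0 | w -54 112 ntop 15.0 | w -48 106 ntop 15.2 | w -42 124 ntop 12.9 | w -36 106 ntop 9.7 | w -30 102 ntop 9.6 | w -24 98 ntop 9.5 | w -18 98 ntop 9.8 | w -12 97 ntop 9.6 | w -6 98 ntop 9.7 | w 0 98 ntop 9.5 | w 6 98 ntop 9.6 | w 12 98 ntop 9.6 | w 18 107 ntop 13.8 | w 24 98 ntop 14.2 | w 30 98 ntop 14.1 | w 36 98 ntop 13.9 | w 42 96 ntop 13.8 | w 48 98 ntop 14.1 | w 54 97 ntop 14.1 | w 60 89 ntop 14.1 | w 66 79 ntop 13.3 | w 72 92 ntop 9.6 | w 78 94 ntop 9.5 | w 84 94 ntop 9.4 | w 90 94 ntop 9.6 | w 96 68 ntop 9.2 | 
x ext [-0.1846  0.0953]
s -66 22 ntop 10.3 | s -60 18 ntop 16.6 | s -54 21 ntop 17.1 | s -48 18 ntop 16.3 | s -42 15 ntop 14.3 | s -36 27 ntop 10.2 | s -30 23 ntop 12.1 | s -24 17 ntop 11.7 | s -18 20 ntop 11.0 | s -12 27 ntop 10.6 | s -6 27 ntop 10.8 | s 0 29 ntop 10.9 | s 6 24 ntop 10.3 | s 12 28 ntop 10.9 | s 18 30 ntop 12.5 | s 24 17 ntop 15.1 | s 30 18 ntop 16.1 | s 36 17 ntop 15.1 | s 42 15 ntop 14.6 | s 48 16 ntop 16.3 | s 54 11 ntop 14.5 | s 60 16 ntop 15.2 | s 66 18 ntop 14.2 | s 72 19 ntop 11.6 | s 78 34 ntop 10.9 | s 84 20 ntop 11.4 | s 90 24 ntop 10.4 | s 96 22 ntop 10.8 | s 102 10 ntop -131.7 | 
x ext [-0.4888  0.4805]
```

View pics/p3.png

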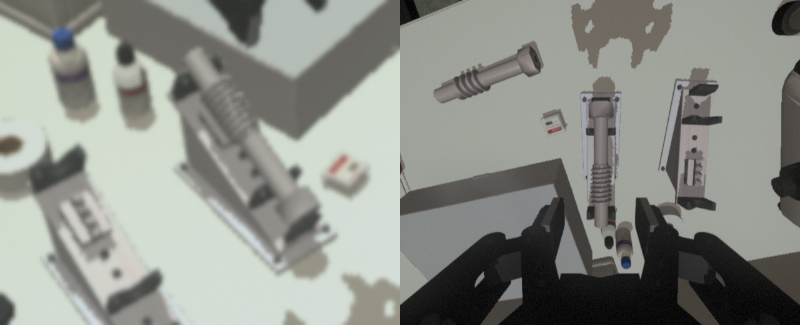

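The fine spindle is home: shank top at 9.6 mm and journal top at 9.5 mm above the seat axis, so it is parallel, and the hexagon is on the stop. Before the coarse one I'll check forearm clearance to the microscope at the left cradle and plan the pick.

```bash
python3 - <<'E'
from plan import *
from scipy.spatial import cKDTree
S=lambda n:cloud(dict(np.load(n)))
A0=S("scene.npz");A2=S("s2.npz")
z0=np.load("scene.npz")["z_map"];z2=np.load("s2.npz")["z_map"]
arm=A2[(z2>0)&((z0==0)|(z2<z0-.015))];arm=arm[(arm[:,2]>.16)]
mic=np.vstack([A0.reshape(-1,3),S("top.npz").reshape(-1,3)]);mic=mic[(mic[:,1]>.005)&(mic[:,1]<.35)&(mic[:,0]>.4)&(mic[:,0]<.8)&(mic[:,2]>.1)&(mic[:,2]<.5)]
print(len(arm),"arm ext",np.nanmin(arm,0),np.nanmax(arm,0)); print("mic zmin near eyepiece",mic[(mic[:,0]<.55)][:,2].min(),mic[(mic[:,0]<.55)][:,2].max())
s1=np.array([.615,-.2125,.0755]);s2=np.array([.638,-.0702,.0755])
tr=cKDTree(mic)
Z=Rt.from_euler('z',-2.35,degrees=True).as_matrix()
B=(arm-s1)@Z.T
ax=frame(-17.9,26)[:,0]
for roll in(0,10,20,-10,-20):
    C=B@Rt.from_rotvec(ax*roll,degrees=True).as_matrix().T+s2
    d,i=tr.query(C);k=d.argmin();print(roll,"min dist",d.min().round(3),C[k].round(3),mic[i[k]].round(3),"n<3cm",(d<.03).sum())
# pick
O=Rt.from_matrix(np.array([[-0.105,0.994,-0.021],[0.973,0.108,0.206],[0.207,0.001,-0.978]])).as_matrix()
S0=frame(-83.7,0);Sc=frame(-88.3,0);Oc=Sc@S0.T@O
rel=np.array([.0030,0,-.0095])+0; rel[0]=.0013
p=np.array([.4897,-.3357,.015])+Sc@rel
s=state();cO=Rt.from_matrix(np.array([[-0.934,.27,.235],[.263,.963,-.064],[-.243,.001,-.97]])).as_matrix()
cp=np.array([.6227-.039,-.214+.009,.0701+.15])
print("pick",p.round(4),((p-cp)/.03).round(2),"turn",Rt.from_matrix(Oc@cO.T).as_rotvec(degrees=True).round(2));print(Oc.round(3).tolist())
E
```

```text
81889 arm ext [ 0.06903843 -0.8015604   0.16001464] [1.04350906 0.21444041 0.66287666]
mic zmin near eyepiece 0.31724150563620623 0.46605919306200533
0 min dist 0.001 [0.661 0.209 0.198] [0.66  0.21  0.199] n<3cm 796
10 min dist 0.008 [0.579 0.125 0.492] [0.586 0.127 0.492] n<3cm 33
20 min dist 0.002 [0.507 0.188 0.436] [0.508 0.186 0.435] n<3cm 16
-10 min dist 0.0 [0.494 0.125 0.443] [0.494 0.125 0.443] n<3cm 5297
-20 min dist 0.0 [0.595 0.165 0.414] [0.595 0.165 0.414] n<3cm 5443
pick [ 0.4897 -0.337   0.0055] [-3.13 -4.4  -7.15] turn [ 21.93  17.13 -71.39]
[[-0.027, 1.0, -0.005], [0.978, 0.027, 0.207], [0.207, 0.001, -0.978]]
```

Emit:
arm_command --targets '[[[75,-0.4,-0.5,0.2,2.7,2.1,-8.9],[75,-0.8,-1.1,0.2,5.5,4.3,-17.8],[75,-1.2,-1.6,-0.2,8.2,6.4,-26.8],[75,-1.6,-2.2,-0.6,11,8.6,-35.7],[75,-2.0,-2.7,-1.4,13.7,10.7,-44.6],[75,-2.4,-3.3,-2.2,16.4,12.8,-53.5],[75,-2.8,-3.9,-3.0,19.2,15,-62.5],[75,-3.13,-4.4,-3.8,21.9,17.1,-71.4],[75,-3.13,-4.4,-4.0,21.9,17.1,-71.4],[75,-3.13,-4.4,-4.0,21.9,17.1,-71.4]]]'

```text
clock: 13.1
tcp_pos: [0.49, -0.3364, 0.0999]
orientation: [[-0.029, 1.0, -0.005], [0.978, 0.03, 0.207], [0.207, 0.001, -0.978]]
force: [0.3, 0.7, -0.5]
grip_width: 0.0635
grasp_force: 0.0
```

```bash
python3 - <<'E'
from h import *
f=grab_frame("wrist"); np.savez("w6.npz",**f)
s=state();p=s["tcp_pos"];O=np.array(s["orientation"]);print(s["clock"],p,np.round(O,3).tolist(),np.round(s["joint_positions"],1),s["grip_width"])
cv2.imwrite("pics/w6.png",f["color"])
P=cloud(f).reshape(-1,3);Q=P[(P[:,2]>.009)&(P[:,2]<.05)&(P[:,0]>.465)&(P[:,0]<.515)&(P[:,1]>-.46)&(P[:,1]<-.25)]
m=Q.mean(0);w,V=np.linalg.eigh(np.cov(Q[:,:2].T));d=V[:,1];t=(Q[:,:2]-m[:2])@d
print(len(Q),m,d,m[:2]+d*t.min(),m[:2]+d*t.max())
sh=Q[(Q[:,1]<-.295)&(Q[:,1]>-.335)];print("shank x range",sh[:,0].min(),sh[:,0].max(),"ztop",np.percentile(sh[:,2],95))
T=P[(P[:,2]<.006)&(P[:,2]>-.02)&(P[:,0]>.52)];print("table z",np.median(T[:,2]))
E
```

```text
13.15 [ 0.49044718 -0.33631906  0.10050362] [[-0.03, 1.0, -0.004], [0.978, 0.03, 0.206], [0.206, 0.002, -0.978]] [  6.4  40.9  42.9  98.3 -39.   65.1  67.1] 0.06379812350720775
7477 [ 0.49101413 -0.34575422  0.02309477] [-0.03165808  0.99949876] [ 0.49376338 -0.43255247] [ 0.48869514 -0.27253988]
shank x range 0.479940832913996 0.5000320223420629 ztop 0.024624308416178037
table z -0.0007152308059081986
```

Coarse spindle confirmed at (0.4907,−0.3357), yaw −88.2°. Descending and closing.

Emit:
arm_command --targets '[[[75,0,0,-1.2,0,0,0],[75,0.01,-0.01,-2.2,0,0,0],[75,0.02,-0.02,-2.9,0,0,0],[75,0.02,-0.02,-3.15,0,0,0],[60,0.02,-0.02,-3.15,0,0,0],[0,0.02,-0.02,-3.15,0,0,0],[0,0.02,-0.02,-3.15,0,0,0],[0,0.02,-0.02,-3.15,0,0,0],[0,0.02,-0.02,-3.15,0,0,0],[0,0.02,-0.02,-3.15,0,0,0]]]'

```text
clock: 14.4
tcp_pos: [0.4909, -0.3379, 0.0065]
orientation: [[-0.027, 1.0, -0.004], [0.978, 0.027, 0.206], [0.206, 0.002, -0.978]]
force: [-1.4, 0.3, 8.3]
grip_width: 0.0178
grasp_force: 58.4
```

```bash
python3 - <<'E'
from plan import *
s=state();print(s["clock"],s["tcp_pos"],np.round(s["orientation"],4).tolist(),s["force"],s["grip_width"],s["grasp_force"])
O=Rt.from_matrix(np.array(s["orientation"])).as_matrix();p=np.array(s["tcp_pos"])
np.savez("g2.npz",O=O,p=p)
S0=frame(-88.2,0);rel=S0.T@(p-[.4907,-.3357,.015]);print(rel)
seat=np.array([.638,-.0702,.076])
for roll in(15,20):
    S1=frame(-17.9,26)@Rt.from_euler('x',roll,degrees=True).as_matrix()
    n=frame(-17.9,26)[:,2];a=S1[:,0]
    print(roll,"turn",Rt.from_matrix(S1@S0.T).as_rotvec(degrees=True).round(2),"toolz",(S1@S0.T@O)[:,2].round(3))
    for x,h in((4,60),(4,30),(4,8),(4,5),(4,2),(4,0)):
        q=seat+S1@rel+a*x/1e3+n*h/1e3;print((x,h),q.round(4),((q-p)/.03).round(2))
E
```

```text
14.4 [ 0.49086596 -0.337907    0.00647851] [[-0.0273, 0.9996, -0.0035], [0.9781, 0.0275, 0.2062], [0.2063, 0.0022, -0.9785]] [-1.36829976  0.25358288  8.30485361] 0.017846259376851286 58.398152589797974
[ 2.21112072e-03  9.65540078e-05 -8.52148649e-03]
15 turn [-12.63 -29.26  72.02] toolz [ 0.296  0.173 -0.939]
(4, 60) [ 0.6224 -0.0627  0.1253] [4.38 9.17 3.96]
(4, 30) [ 0.6349 -0.0668  0.0983] [4.8  9.04 3.06]
(4, 8) [ 0.6441 -0.0698  0.0785] [5.11 8.94 2.4 ]
(4, 5) [ 0.6454 -0.0702  0.0758] [5.15 8.92 2.31]
(4, 2) [ 0.6466 -0.0706  0.0731] [5.19 8.91 2.22]
(4, 0) [ 0.6474 -0.0708  0.0713] [5.22 8.9  2.16]
20 turn [ -9.39 -33.45  72.84] toolz [ 0.31   0.254 -0.916]
(4, 60) [ 0.6225 -0.062   0.1255] [4.39 9.2  3.97]
(4, 30) [ 0.635  -0.0661  0.0985] [4.81 9.06 3.07]
(4, 8) [ 0.6442 -0.0691  0.0787] [5.11 8.96 2.41]
(4, 5) [ 0.6455 -0.0695  0.076 ] [5.15 8.95 2.32]
(4, 2) [ 0.6467 -0.0699  0.0734] [5.2  8.93 2.23]
(4, 0) [ 0.6476 -0.0701  0.0716] [5.22 8.93 2.17]
```

Emit:
arm_command --targets '[[[0,0,0,0.6,0,0,0],[0,0,0,2.2,0,0,0],[0,0.3,0.7,3.9,-1.2,-4.2,9.1],[0,0.7,1.5,5.0,-2.3,-8.4,18.2],[0,1.1,2.3,5.8,-3.5,-12.5,27.3],[0,1.5,3.1,6.3,-4.7,-16.7,36.4],[0,1.9,3.9,6.5,-5.9,-20.9,45.5],[0,2.3,4.6,6.5,-7.0,-25.1,54.6],[0,2.7,5.3,6.5,-8.2,-29.3,63.7],[0,3.0,6.0,6.5,-9.4,-33.4,72.8]]]'

```text
clock: 15.65
tcp_pos: [0.5803, -0.1569, 0.2015]
orientation: [[-0.94, 0.144, 0.311], [0.228, 0.94, 0.253], [-0.255, 0.309, -0.916]]
force: [-0.9, 0.4, -5.1]
grip_width: 0.0177
grasp_force: 59.6
```

```bash
cat > clr.py <<'E'
from plan import *
from scipy.spatial import cKDTree
def mask(n):
    "arm points: nearer than the empty-scene depth, eroded to drop edge artefacts"
    f=grab_frame(n);z0=np.load(n+".npz")["z_map"];z=f["z_map"]
    m=((z>0)&(z0>0)&(z<z0-.03)).astype(np.uint8);m=cv2.erode(m,np.ones((5,5)))
    return f,cloud(f)[m>0]
mic=np.vstack([cloud(dict(np.load(n+".npz")))[2:-2,2:-2].reshape(-1,3) for n in("scene","top")])
mic=mic[(mic[:,1]>.005)&(mic[:,1]<.35)&(mic[:,0]>.4)&(mic[:,0]<.8)&(mic[:,2]>.05)&(mic[:,2]<.6)]
def clear(shifts):
    a=[mask(n) for n in("top","scene")];arm=np.vstack([x[1] for x in a]);arm=arm[arm[:,2]>.12];tr=cKDTree(mic)
    for s in shifts:
        d,i=tr.query(arm+np.array(s));o=np.argsort(d)[20];print(s,"clear",d[o].round(3),"arm",(arm[o]+s).round(3),"mic",mic[i[o]].round(3))
    return a
E
python3 - <<'E'
from clr import *
s=state();print(s["clock"],s["tcp_pos"],np.round(s["orientation"],3).tolist(),np.round(s["joint_positions"],1),s["force"],s["grip_width"])
p=np.array(s["tcp_pos"]);q=np.array([.6225,-.062,.1255]);r=np.array([.6467,-.07,.0734])
a=clear([np.zeros(3),q-p,r-p])
cv2.imwrite("pics/p4.png",np.hstack([cv2.resize(a[0][0]["color"][60:330,100:420],(400,338)),cv2.resize(a[1][0]["color"],(400,338))]))
E
```

```text
15.65 [ 0.58029886 -0.15690521  0.20147815] [[-0.94, 0.144, 0.311], [0.228, 0.94, 0.253], [-0.255, 0.309, -0.916]] [  2.5  19.9  24.4 108.6 -40.   49.4 129.4] [-0.93877229  0.40682075 -5.08468243] 0.01766347280390077
[0. 0. 0.] clear 0.185 arm [ 0.523 -0.126  0.191] mic [0.584 0.049 0.195]
[ 0.04220114  0.09490521 -0.07597815] clear 0.075 arm [ 0.599 -0.024  0.212] mic [0.594 0.05  0.201]
[ 0.06640114  0.08690521 -0.12807815] clear 0.086 arm [ 0.633 -0.031  0.181] mic [0.621 0.054 0.192]
```

View pics/p4.png

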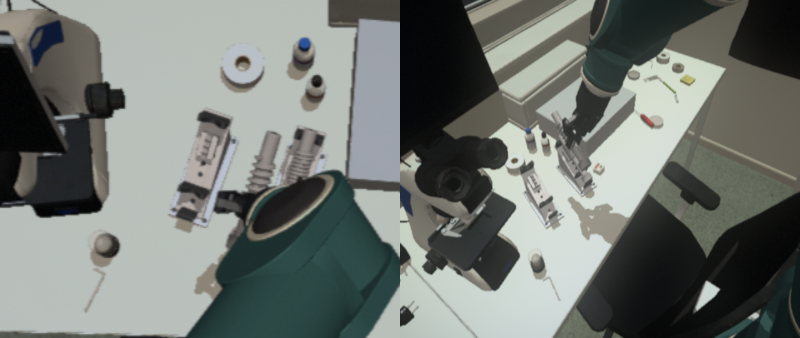

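The top view shows the coarse spindle held alongside the fine one, which is still seated. The forearm comes in from the right, 75 mm or more clear of the microscope. Moving over the coarse cradle.

Emit:
arm_command --targets '[[[0,0.4,0.9,-0.3,0,0,0],[0,0.8,1.9,-0.6,0,0,0],[0,1.2,2.8,-1.2,0,0,0],[0,1.35,3.16,-1.9,0,0,0],[0,1.41,3.16,-2.53,0,0,0],[0,1.6,3.1,-2.95,0,0,0],[0,1.82,3.03,-3.43,0,0,0],[0,1.82,3.03,-3.43,0,0,0],[0,1.82,3.03,-3.43,0,0,0],[0,1.82,3.03,-3.43,0,0,0]]]'

```text
clock: 17.0
tcp_pos: [0.6352, -0.0667, 0.0982]
orientation: [[-0.939, 0.15, 0.31], [0.233, 0.939, 0.253], [-0.253, 0.31, -0.916]]
force: [-0.6, 0.3, -3.8]
grip_width: 0.0177
grasp_force: 59.5
```

```bash
cat > chk.py <<'E'
from plan import *
def chk(seat,yaw,views=("wrist",),cap=.06):
    S=frame(yaw,26)
    for k in views:
        L=(cloud(grab_frame(k)).reshape(-1,3)-seat)@S
        for a in list(range(-66,106,6)):
            M=L[(abs(L[:,0]-a/1e3)<.003)&(abs(L[:,1])<.02)&(L[:,2]<cap)&(L[:,2]>-.001)]
            if len(M)>5:print(k,a,len(M),"y",(np.percentile(M[:,1],[2,98])*1e3).round(1),"top",np.percentile(M[:,2]*1e3,97).round(1))
E
python3 - <<'E'
from clr import *
from chk import chk
s=state();print(s["clock"],s["tcp_pos"],np.round(s["orientation"],3).tolist(),np.round(s["joint_positions"],1),s["force"],s["grip_width"])
chk(np.array([.638,-.0702,.0755]),-17.9)
clear([np.zeros(3)])
E
```

```text
17.0 [ 0.63518985 -0.06671496  0.09823976] [[-0.939, 0.15, 0.31], [0.233, 0.939, 0.253], [-0.253, 0.31, -0.916]] [ -1.7  29.9  17.1 109.4 -48.8  36.6 129.4] [-0.57321712  0.25183229 -3.757755  ] 0.017683767570635896
wrist -66 14 y [-11.6   2.4] top -0.1
wrist -60 526 y [-16.4  13.8] top 46.5
wrist -54 1280 y [-16.6  14.1] top 46.7
wrist -48 1275 y [-16.6  14.7] top 46.6
wrist -42 1242 y [-16.5  14. ] top 46.4
wrist -36 675 y [-10.5   6.7] top 39.9
wrist -30 817 y [-19.    6.6] top 39.9
wrist -24 749 y [-18.8   6.7] top 39.9
wrist -18 677 y [-10.7   6.8] top 39.8
wrist -12 657 y [-10.7   7. ] top 39.8
wrist -6 733 y [-13.3  11.3] top 39.8
wrist 0 1804 y [-19.6  17.1] top 57.7
wrist 6 1056 y [-19.5  15.1] top 58.3
wrist 12 823 y [-19.7   5.3] top 59.3
wrist 18 835 y [-19.4   5.1] top 58.4
wrist 24 863 y [-19.2   5.3] top 57.2
wrist 30 510 y [-13.3   3.8] top 44.4
wrist 36 1107 y [-13.5   8.2] top 43.8
wrist 42 440 y [-15.2  11.7] top 43.3
wrist 48 81 y [-11.7  11.8] top 38.1
[0. 0. 0.] clear 0.084 arm [ 0.603 -0.034  0.2  ] mic [0.594 0.05  0.201]
```

The spindle is parallel to the seat, 30 mm above it, laterally within 0.6 mm and about 4 mm uphill. Lowering.

Emit:
arm_command --targets '[[[0,0.06,-0.02,-0.13,0,0,0],[0,0.13,-0.04,-0.27,0,0,0],[0,0.19,-0.06,-0.41,0,0,0],[0,0.25,-0.07,-0.53,0,0,0],[0,0.29,-0.08,-0.63,0,0,0],[0,0.32,-0.09,-0.69,0,0,0],[0,0.34,-0.1,-0.73,0,0,0],[0,0.35,-0.1,-0.76,0,0,0],[0,0.36,-0.1,-0.78,0,0,0],[0,0.36,-0.1,-0.78,0,0,0]]]'

```text
clock: 18.4
tcp_pos: [0.6459, -0.0696, 0.0744]
orientation: [[-0.939, 0.15, 0.31], [0.233, 0.939, 0.253], [-0.253, 0.31, -0.917]]
force: [-2.9, 0.3, -1.9]
grip_width: 0.0175
grasp_force: 59.9
```

Emit:
arm_command --targets '[[[0,0.005,0,-0.01,0,0,0],[0,0.005,0,-0.015,0,0,0],[0,0.01,0,-0.02,0,0,0],[0,0.01,0,-0.025,0,0,0],[0,0.015,-0.005,-0.03,0,0,0],[0,0.015,-0.005,-0.03,0,0,0],[0,0.015,-0.005,-0.03,0,0,0],[0,0.015,-0.005,-0.03,0,0,0],[0,0.015,-0.005,-0.03,0,0,0],[0,0.015,-0.005,-0.03,0,0,0]]]'

```text
clock: 19.65
tcp_pos: [0.6463, -0.0697, 0.0734]
orientation: [[-0.939, 0.15, 0.309], [0.233, 0.939, 0.253], [-0.253, 0.31, -0.917]]
force: [-4.0, 2.3, 4.6]
grip_width: 0.0178
grasp_force: 60.8
```

Contact at about 9 N. Releasing slowly, then retreating along the fingers.

Emit:
arm_command --targets '[[[26,0,0,0,0,0,0],[32,0,0,0,0,0,0],[42,0,0,0,0,0,0],[55,0,0,0,0,0,0],[55,0,0,0,0,0,0],[55,0,0,0,0,0,0],[55,-0.16,-0.13,0.46,0,0,0],[55,-0.47,-0.38,1.37,0,0,0],[55,-0.93,-0.76,2.75,0,0,0],[55,-1.4,-1.14,4.1,0,0,0]]]'

```text
clock: 20.9
tcp_pos: [0.6034, -0.1048, 0.1984]
orientation: [[-0.939, 0.151, 0.31], [0.234, 0.939, 0.252], [-0.253, 0.309, -0.917]]
force: [0.9, -0.5, -0.2]
grip_width: 0.0469
grasp_force: 0.0
```

Emit:
arm_command --targets '[[[55,-0.5,-0.8,0.8,0,0,0],[55,-1.2,-1.6,1.4,0,0,0],[55,-2.0,-2.2,1.6,0,0,0],[55,-2.8,-2.8,1.6,0,0,0],[55,-2.8,-2.8,1.6,0,0,0],[55,-2.8,-2.8,1.6,0,0,0],[55,-2.8,-2.8,1.6,0,0,0],[55,-2.8,-2.8,1.6,0,0,0],[55,-2.8,-2.8,1.6,0,0,0],[55,-2.8,-2.8,1.6,0,0,0]]]'

```text
clock: 22.15
tcp_pos: [0.5203, -0.1879, 0.2442]
orientation: [[-0.939, 0.15, 0.309], [0.233, 0.939, 0.253], [-0.253, 0.309, -0.917]]
force: [1.4, -0.1, -1.0]
grip_width: 0.0469
grasp_force: 0.0
```

```bash
python3 - <<'E'
from chk import *
s=state();print(s["clock"],s["tcp_pos"],s["force"],s["grip_width"])
def prof(k,f,seat,yaw):
    L=(cloud(f).reshape(-1,3)-seat)@frame(yaw,26);r=[]
    for a in range(-66,106,6):
        M=L[(abs(L[:,0]-a/1e3)<.003)&(abs(L[:,1])<.006)&(L[:,2]<.03)]
        if len(M)>3:r.append((a,len(M),float(np.percentile(M[:,2]*1e3,90).round(1))))
    print(k,r)
for k in("wrist","scene","top"):
    f=grab_frame(k)
    prof(k+" coarse",f,[.638,-.0702,.0755],-17.9)
    prof(k+" fine",f,[.615,-.2125,.0755],-15.55)
    z0=np.load("%s.npz"%k)["z_map"] if k!="wrist" else None
    if k=="top":
        P0=cloud(dict(np.load("top.npz")));c=f["color"].astype(int)-np.load("top.npz")["color"];
        for n,(u,v) in dict(glass=(369,241),key=(176,292)).items(): print(n,abs(c[v-12:v+12,u-12:u+12]).mean())
E
```

```text
22.15 [ 0.52034569 -0.1878858   0.24423227] [ 1.40536044 -0.14840517 -0.96657005] 0.046875358098373135
wrist coarse [(-66, 46, 13.4), (-60, 88, 15.1), (-54, 76, 15.3), (-48, 87, 15.3), (-42, 102, 9.9), (-36, 92, 8.9), (-30, 69, 9.2), (-24, 66, 9.3), (-18, 108, 9.2), (-12, 93, 9.1), (-6, 106, 9.3), (0, 94, 9.0), (6, 103, 9.2), (12, 92, 9.2), (18, 96, 9.3), (24, 100, 13.7), (30, 69, 11.4), (36, 62, 13.7), (42, 84, 13.6), (48, 37, 12.3), (54, 24, 14.1), (66, 25, -34.2), (72, 39, -34.7), (78, 38, -34.6), (84, 29, -124.2), (90, 25, -127.4), (96, 23, -129.9), (102, 24, -133.5)]
wrist fine [(-66, 70, 13.8), (-60, 84, 15.2), (-54, 79, 15.2), (-48, 76, 15.0), (-42, 77, 13.4), (-36, 78, 9.6), (-30, 75, 9.5), (-24, 76, 9.4), (-18, 74, 9.8), (-12, 74, 9.7), (-6, 75, 9.9), (0, 73, 9.7), (6, 76, 9.4), (12, 74, 9.5), (18, 9, 12.4), (24, 7, 13.5), (30, 7, 13.4), (36, 8, 13.0), (42, 6, 12.9), (48, 8, 13.5), (54, 8, 13.3), (60, 18, 14.3), (66, 19, 13.2), (72, 33, 9.7), (78, 44, 9.5), (84, 54, 9.6), (90, 66, 9.6), (96, 46, 9.3)]
scene coarse [(-66, 29, 13.2), (-60, 20, 17.2), (-54, 22, 17.9), (-48, 20,
[... 1197 characters left out ...]
14.4), (48, 27, 16.6), (54, 23, 16.7), (60, 22, 13.3), (66, 24, 12.5), (72, 25, 12.2), (78, 44, 12.5), (84, 41, 11.8), (90, 46, 11.1), (96, 51, 11.6), (102, 22, -128.7)]
top fine [(-66, 5, 16.4), (-60, 17, 16.9), (-54, 21, 18.0), (-48, 21, 18.1), (-42, 28, 16.3), (-36, 21, 12.3), (-30, 18, 12.4), (-24, 20, 12.9), (-18, 23, 12.6), (-12, 21, 11.3), (-6, 17, 11.6), (0, 22, 12.5), (6, 21, 12.6), (12, 20, 13.2), (18, 18, 14.1), (24, 21, 17.5), (30, 22, 16.8), (36, 22, 15.2), (42, 23, 15.3), (48, 20, 16.3), (54, 22, 16.1), (60, 22, 17.4), (66, 26, 17.1), (72, 22, 13.1), (78, 38, 11.9), (84, 40, 11.1), (90, 45, 11.8), (96, 50, 11.8), (102, 20, -130.0)]
glass 28.833333333333332
key 5.387731481481482
```

Both spindles are level along the seat axis and on their stops. Last check: the bystanders, then hand in.

```bash
python3 - <<'E'
from h import *
for k,(u,v) in dict(scene=(318,239),top=(369,241)).items():
    f0=dict(np.load(k+".npz"));f=grab_frame(k)
    z0,z=f0["z_map"],f["z_map"];w=slice(v-14,v+14),slice(u-16,u+16)
    print(k,"dz med/95",np.percentile(abs(z[w]-z0[w]),[50,95]).round(4))
    T=f0["color"][v-12:v+12,u-12:u+12];r=cv2.matchTemplate(f["color"][v-30:v+30,u-30:u+30],T,cv2.TM_CCOEFF_NORMED);print(cv2.minMaxLoc(r)[1],cv2.minMaxLoc(r)[3],"(expect 18,18)")
E
```

```text
scene dz med/95 [0.0017 0.0064]
0.9914034605026245 (18, 18) (expect 18,18)
top dz med/95 [0.0033 0.5536]
0.3696780800819397 (33, 35) (expect 18,18)
```

The glass box hasn't moved in the scene view; the top view is just blocked by the arm. Handing in.

```bash
python3 -c "
from bench import *
print(close_job())"
```

```text
the job is handed in; nothing more can be done
None
```

Both spindles are in their matching cradles, hexagon end downhill, thread fully home and let go. The fine one is in the right-hand cradle and the coarse one in the left; the job was handed in after about 22 s, with the hex key and glass box not seen to have moved.

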